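Level a rocking laboratory balance on its four feet and set the check weight on it

ROBOT

A 7-joint arm with a two-finger parallel gripper is mounted at the origin on a cart in front of the work surface, level with it; the furniture and walls round the work are solid. World frame = base frame: x ahead of the robot, y to its left, z up, the work surface at z = 0. Lengths are in m, angles in rad, forces in N, time in s.
With the tool pointing down it reaches from about 0.4 to 0.925 m from the base axis. Payload 4.1 kg.
Tool frame: the origin (TCP) lies midway between the tips of the shut fingers; the grasp point (between the pads) lies 19 mm behind it; z points along the fingers, y is the direction in which the jaws open and shut (so a half turn about z gives the same grasp; the last joint's range is limited). The gripper opens to 85 mm and grips with 20 to 120 N. Pads are 22 mm wide; open, the fingers measure 114 mm over their backs; the gripper's body (76 mm by 85 mm) begins 54 mm behind the grasp point. The pads swing forward as they close: fully open they stand 13 mm farther back than shut.
Start: joints at [1.009, 0.398, 0.045, 1.537, -0.019, 1.207, -0.051], TCP at [0.29, -0.582, 0.231] pointing down, gripper open.
Joint ranges: [-2.82, 2.82], [-0.49, 2.23], [-1.37, 1.46], [0, 2.46], [-1.36, 4.5], [0.23, 2], [-2.94, 2.94]. Speed limits (rad/s): [2.57, 2.57, 3.14, 3.14, 3.14, 3.14, 3.14].

INTERFACE

Orientations are given as a unit quaternion [x, y, z, w].
In Python, from cell import bot, optics, order gives the robot as it stands.
- The arm moves only by the shell command python3 -m pendant 'ROWS' [OPENING]. ROWS is JSON, a list that holds one entry, the list of rows, each a list of 6 numbers: the shift along the tool's x, y, z in m, then the turn, a rotation vector about the tool's x, y, z in rad. A call has 1 to 5 rows; each row shifts and turns the commanded pose from where the row before left it, along the tool's axes as they then stand; what a row does not reach is not made up. A row lasts 1/8 s, in which the tool goes at most 62.5 mm and 10.7 degrees, less where a joint would pass 70% of its speed; a pose out of reach is approached as far as the arm can. A call is refused whole if a number of a shift passes 0.0625 or a number of a turn 0.188, either way. A call with a gripper value outside its range is refused whole. OPENING is the finger opening in m, from 0 to 0.0854, set as the call begins (- or left out, the last holds). The fingers move at their own pace and stop on an object; the grip force is fixed at half the most. Time passes only in rows, so rows that do not move let the fingers close. It gives the time, the measured TCP pose, the force and the opening at its end, in the units of the state.
- bot.sense(): the state, without advancing time (a new reading comes with each control period).
- optics.capture(name): name is "scene" or "side" or "wrist"; returns a dict with "frame" (400x640x3 uint8, red, green, blue), "camera_matrix" (3x3 intrinsics, pixels), "R" (3x3) and "t" (3): a world point X has camera coordinates R X + t. Camera axes: x right, y down, z forward; pixel columns grow to the right and rows downward; lengths in m; the calibration is good to about 2 mm. The wrist camera is an equidistant fisheye: a pixel r from the principal point sees the ray r / f radians off the axis. A picture is of the moment at which its call begins. There is no depth.
- order.hand_in(): hands the job in, once; it reports no verdict.
The state is a dict: "clock": time; "qpos": joint angles; "joint_vel": joint speeds; "tau": joint torques, N m; "tcp_pos": TCP position; "eef_rot": TCP orientation; "ft_force": force on the tool from outside, world axes, zero at the start; "wrist_torque": the same for the moment, N m; "width": finger opening in m.
Only numpy, scipy, OpenCV 4.12 (cv2) and the standard library are available. Lean on these libraries where they do the work, as an engineer would, in place of code of your own. Each camera call takes 0.05 s, during which the arm holds its last target. There are 200 camera calls.

TASK

The balance rocks because one of its two front levelling screws does not reach its pad. Feel which one it is and screw it down until all four feet firmly share the weight and the balance stands level and no longer rocks; then gently stand the larger of the two calibration weights upright in the middle of its pan. Keep the balance on its pads, do not push hard on it or on the pan, and leave the other things alone.

Things in the scene. Friction and masses are not known exactly. Their poses are not given: they have to be found in the camera images.
- balance: Top-loading balance, 3.3 kg, loose on four feet: aluminium base plate 206 x 262 mm with corner lugs, low grey housing (138 mm wide in y, top at z = 70 mm), sloping console in front. Origin on its centre line, level with the rear feet's undersides (about 12 mm above the worktop); x to its rear, y to its left, z up. Feet at x = -85 (front) and +85 (rear), y = +128 and -128 mm. Plate top at z = 30 mm.
- knob_left_top (a point): Centre of the top face of the left front levelling knob (y = +128 mm): a black ribbed upright cylinder, 33 mm diameter, 26 mm high, an index line on top; the top is 80 mm above the balance's origin at joint 0 and goes down with the screw. Below it are 12 mm of free height over the boss; the housing's side is 59 mm from its axis. The screw's lower end is the front foot; the rear feet are fixed.
- knob_right_top (a point): The same point of the right front levelling knob (y = -128 mm), which is alike. At the start one of the two front feet, left or right, hangs 0.7 to 2.4 mm clear of its pad. Pushed down, that corner gives 0.18 mm per N, from 6 N on drops freely until the foot lands, and then gives 0.065 mm per N; a corner that stands gives only about 0.06 mm per N throughout.
- knob_left (a joint): Turn of the left knob, rad, 0 at the start, growing clockwise seen from above, from -3 to 9. Clockwise drives screw, knob and foot down through the plate by 5 mm a turn (0.8 mm per rad). It takes about 0.05 N m and stays where it is left.
- knob_right (a joint): Turn of the right knob; as the left one. A hanging foot turned down until it just touches carries nothing yet; each further 0.3 rad puts about 1 N on it and on the foot diagonally opposite and takes 1 N from each of the other two. About 1.5 rad past touching (1.2 mm), all four share well; past 3 rad the other front foot hangs.
- pad_front_a: Damping pad under one of the two front feet (left or right): a springy black rubber disc with a steel top, 46 mm diameter, about 12 mm high, stuck to the worktop. It gives 1 mm per 20 N. Origin at the centre of its underside, z up. One of the two front pads has settled, and the foot over it hangs clear.
- pad_front_b: The pad under the other front foot, alike. Either of the two may be the one that has settled.
- pad_rear_left: The pad under the fixed left rear foot, alike, not settled.
- pad_rear_right: The pad under the fixed right rear foot, alike, not settled.
- pan: Round steel pan of the balance, 100 mm diameter with a rim 1 mm high, fixed on the balance at x = 36 mm. Origin at the centre of its underside, 3 mm below the surface.
- pan_centre (a point): Centre of the pan's upper surface, about 93 mm above the worktop.
- weight_200: The larger calibration weight, 200 g, bright steel: a body of 29 mm diameter up to 33 mm height, above it a neck and a knob of 18 mm diameter, 48 mm high in all, standing upright on the worktop to the left of the balance. Origin at the centre of its underside, z up.
- weight_50: The smaller calibration weight, 50 g, the same shape, 18 mm diameter, 30 mm high, standing near the larger; to be left alone. Origin at the centre of its underside.
- loupe: Bystander: black loupe, 38 mm diameter, 30 mm high, right of the balance. Origin at the centre of its underside.
There are look-alikes about, which are no part of the job. Leave any orange or yellow look-alike of the weight_200 alone. What is shaped like the pad_front_b but orange or pink is not meant.

How it is judged:
By the outcome, as a careful person would: the job done as asked, in the order asked, and still so for the second after the job is handed in, with the robot touching nothing.
It also fails if it takes over 72 s, if anything falls off the work surface, if the arm or the gripper's body presses on something with over 40 N, if the wrist force passes 120 N, or if a joint passes its speed limit or range.

## Working session

There is one attempt and no reset: what is moved stays moved. The work goes in short steps, Python scripts to look and compute and a shell command to move; the robot and the scene stay as the last step left them, time stands still between calls to the robot, and variables do not carry over. Pictures are saved under pics/ and viewed, about 8 in all and at most 12, crops included, and the job is handed in when it is done.

```bash
mkdir -p pics; ls; python3 - <<'E'
from cell import bot, optics
import cv2
print(bot.sense())
for n in ("scene","side"):
    c=optics.capture(n); cv2.imwrite(f"pics/{n}0.png",c["frame"][:,:,::-1]); print(n,c["camera_matrix"],c["R"],c["t"])
E
```

```text
pics
{'clock': 0.0, 'qpos': array([ 1.00895371,  0.39921571,  0.04503731,  1.53789994, -0.01868798,
        1.20688347, -0.05071163]), 'joint_vel': array([ 2.66528529e-05,  1.21670233e-03, -7.85648944e-04, -1.38130554e-04,
        3.68967491e-05,  5.11405866e-04,  3.82823525e-04]), 'tau': array([-9.40325799e-05, -4.75128937e+01,  1.36475924e+00, -2.54219466e+01,
        1.16050444e-02,  9.33231931e-03,  4.45642797e-06]), 'tcp_pos': array([ 0.28994846, -0.58103205,  0.23023934]), 'eef_rot': array([ 9.73329296e-01,  2.29410321e-01, -3.00332962e-04, -9.46078418e-04]), 'ft_force': array([ 0.11334004, -0.41520974, -0.35501608]), 'wrist_torque': array([ 0.00174343,  0.00087272, -0.00129121]), 'width': 0.08520455600389913}
scene [[482.82118579   0.         316.33567422]
 [  0.         482.82118579 196.36523314]
 [  0.           0.           1.        ]] [[-0.555802   -0.83126453 -0.0091331 ]
 [-0.31978918  0.22393331 -0.92064584]
 [ 0.76734543 -0.50877613 -0.39029198]] [0.26477469 0.26911221 1.27898345]
side [[428.38323461   0.         320.87468708]
 [  0.         428.38323461 199.40232532]
 [  0.           0.           1.        ]] [[ 0.96556652 -0.25961834 -0.01672149]
 [-0.15611213 -0.52679354 -0.8355343 ]
 [ 0.20811125  0.80937438 -0.54918378]] [-0.53739673  0.12905916  1.10258371]
```

View pics/scene0.png

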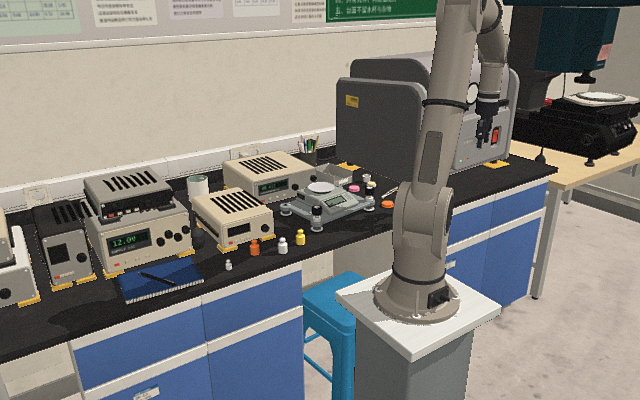

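View pics/side0.png

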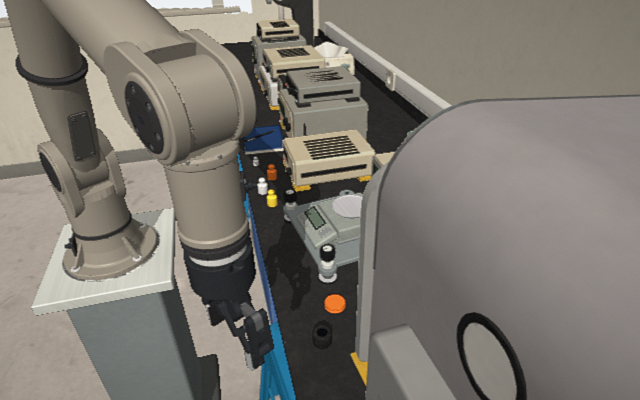

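Scene: steel weight (283,245), orange (255,247) and yellow (300,237) look-alikes, small weight (228,265), knobs about (317,212) and (370,182). Enlarging both to read pixels.

```bash
python3 - <<'E'
import cv2,numpy as np
a=cv2.imread("pics/scene0.png")[165:275,215:405]; b=cv2.imread("pics/side0.png")[145:295,235:375]
a=cv2.resize(a,None,fx=4,fy=4,interpolation=cv2.INTER_CUBIC); cv2.imwrite("pics/sc_crop.png",a)
b=cv2.resize(b,None,fx=4,fy=4,interpolation=cv2.INTER_CUBIC); cv2.imwrite("pics/sd_crop.png",b)
E
```

```text
(no output)
```

View pics/sc_crop.png

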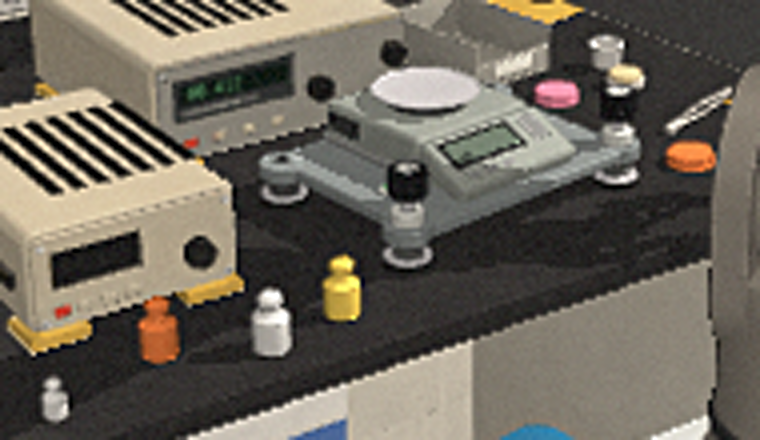

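View pics/sd_crop.png

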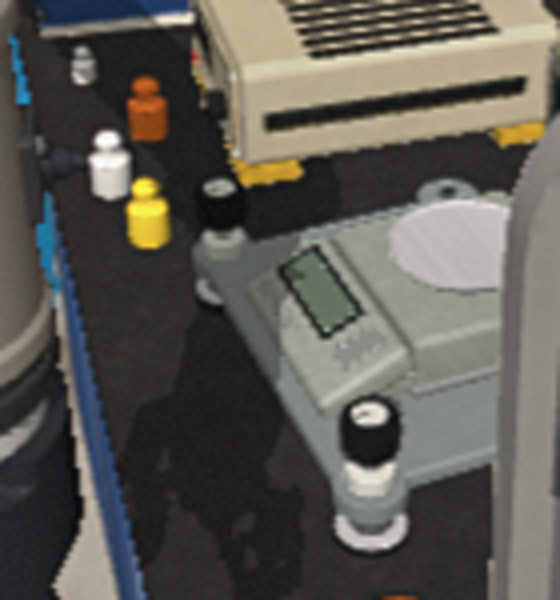

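Steel weight (the only uncoloured large one) top at scene (282.5,238.3) / side (261.8,179.3); orange and yellow to its sides are look-alikes. Knob tops: left (316.8,207)/(289.8,191.8), right (369.8,187.5)/(327.5,248).

```bash
cat > h.py <<'E'
import numpy as np, cv2
from cell import bot, optics
from scipy.spatial.transform import Rotation as Ro
def ray(c,uv):
    K=c["camera_matrix"];R=np.array(c["R"]);t=np.array(c["t"])
    d=np.linalg.solve(K,[uv[0],uv[1],1.]); return -R.T@t, R.T@d
def onz(c,uv,z):
    o,d=ray(c,uv); return o+d*(z-o[2])/d[2]
def tri(rs):
    A=0;b=0
    for o,d in rs:
        d=d/np.linalg.norm(d);P=np.eye(3)-np.outer(d,d);A=A+P;b=b+P@o
    return np.linalg.solve(A,b)
E
python3 - <<'E'
from h import *
a=optics.capture("scene");b=optics.capture("side")
np.set_printoptions(precision=4,suppress=True)
for n,u,v,z in [("KL",(316.75,207),(289.75,191.75),.092),("KR",(369.75,187.5),(327.5,248),.092),("W top",(282.5,238.3),(261.75,179.25),.048),("Wbot",(283,252),(262.5,193),0.003),("pan",(321.8,187),(352.5,206),.093)]:
    print(n,tri([ray(a,u),ray(b,v)]),onz(a,u,z),onz(b,v,z))
s=bot.sense(); print(s["clock"],Ro.from_quat(s["eef_rot"]).as_matrix())
E
```

```text
KL [0.4716 0.0007 0.0904] [0.4683 0.0027 0.092 ] [ 0.4713 -0.0016  0.092 ]
KR [ 0.5049 -0.254   0.0906] [ 0.5014 -0.2514  0.092 ] [ 0.5048 -0.2552  0.092 ]
W top [0.4166 0.1652 0.0461] [0.4145 0.1668 0.048 ] [0.4159 0.1611 0.048 ]
Wbot [ 0.415   0.1656 -0.0023] [0.4093 0.1698 0.003 ] [0.4131 0.155  0.003 ]
pan [ 0.6102 -0.1137  0.0909] [ 0.6036 -0.1101  0.093 ] [ 0.6102 -0.1151  0.093 ]
0.2 [[ 0.8948  0.4466 -0.0006]
 [ 0.4466 -0.8948  0.0011]
 [-0.0001 -0.0012 -1.    ]]
```

```bash
python3 - <<'E'
from h import *
a=optics.capture("scene");b=optics.capture("side");w=optics.capture("wrist")
np.set_printoptions(precision=4,suppress=True)
for uv in [(355,360),(352,380),(365,355)]: print(onz(b,uv,0))
print(onz(a,(490,165),0),onz(a,(500,160),0))
cv2.imwrite("pics/w0.png",w["frame"][:,:,::-1]);print(w["camera_matrix"],w["R"],w["t"])
E
```

```text
[ 0.4943 -0.4818  0.    ]
[ 0.4754 -0.5204  0.    ]
[ 0.5164 -0.4765  0.    ]
[ 0.5724 -1.0357  0.    ] [ 0.5915 -1.134   0.    ]
[[309.7069   0.     321.5536]
 [  0.     309.7069 199.132 ]
 [  0.       0.       1.    ]] [[ 0.4469 -0.8946 -0.0004]
 [-0.8543 -0.4269  0.2966]
 [-0.2655 -0.1322 -0.955 ]] [-0.65   -0.0385  0.3786]
```

```bash
python3 -m pendant '[[[0.048,-0.028,0.01,0,0,0],[0.048,-0.028,0.01,0,0,0],[0.048,-0.028,0.01,0,0,0],[0.048,-0.028,0.01,0,0,0],[0.048,-0.028,0.01,0,0,0]]]' 0.0; python3 -m pendant '[[[0.048,-0.028,0.01,0,0,0],[0.04,-0.024,0.01,0,0,0],[0,0,0,0,0,0]]]'; python3 - <<'E'
from h import *
np.set_printoptions(precision=4,suppress=True)
w=optics.capture("wrist");cv2.imwrite("pics/w1.png",w["frame"][:,:,::-1])
np.savez("w1.npz",**w)
s=bot.sense();print(s)
K=w["camera_matrix"]
for P in [(.505,-.2545,.092),(.4715,0,.092),(.6085,-.1115,.093)]:
    p=w["R"]@np.array(P)+w["t"];th=np.arctan2(np.hypot(*p[:2]),p[2]);print(K[0,0]*th*p[:2]/np.hypot(*p[:2])+K[:2,2])
E
```

```text
clock: 0.98
tcp_pos: [0.4434, -0.3477, 0.1813]
eef_rot: [0.973, 0.229, 0.0, 0.0]
ft_force: [1.4, -0.2, 0.3]
width: 0.0
clock: 1.35
tcp_pos: [0.5003, -0.2581, 0.1607]
eef_rot: [0.972, 0.234, 0.0, -0.001]
ft_force: [-0.7, -0.6, 0.2]
width: -0.0002
{'clock': 1.4, 'qpos': array([ 0.5112,  0.3111, -0.1271,  1.8245,  0.0454,  1.0094, -0.7376]), 'joint_vel': array([ 0.0401, -0.008 ,  0.0547, -0.0062,  0.0154,  0.0046,  0.0033]), 'tau': array([ -1.9068, -40.2374,  -1.8233, -22.874 ,  -0.2317,  -0.0293,
        -0.0339]), 'tcp_pos': array([ 0.4988, -0.2613,  0.161 ]), 'eef_rot': array([ 0.9728,  0.2315, -0.0001, -0.0003]), 'ft_force': array([-0.2057, -1.0004,  0.8025]), 'wrist_torque': array([-0.054 ,  0.0451, -0.033 ]), 'width': 0.00010434993746005097}
[319.9315 205.4164]
[ 52.017  112.9708]
[206.1322  -6.9138]
```

View pics/w1.png

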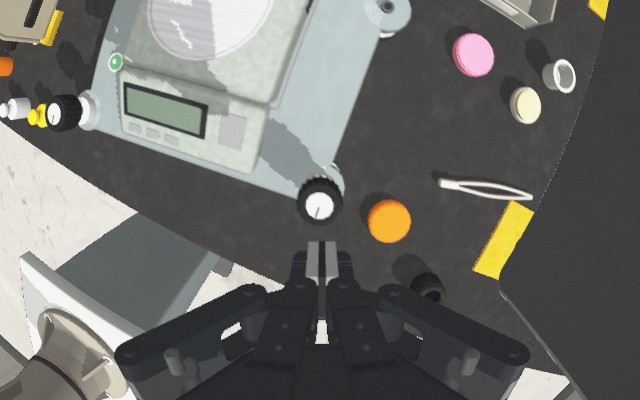

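```bash
python3 -m pendant '[[[0.0043,-0.0017,0.03,0,0,0],[0.0043,-0.0016,0.02,0,0,0],[0,0,0.012,0,0,0],[0,0,0,0,0,0],[0,0,0,0,0,0]]]'; python3 - <<'E'
from h import *
np.set_printoptions(precision=4,suppress=True)
for i in range(3):
    s=bot.sense();print(s["clock"],s["tcp_pos"],s["ft_force"],s["qpos"])
E
```

```text
clock: 2.02
tcp_pos: [0.5045, -0.2576, 0.1002]
eef_rot: [0.973, 0.229, 0.001, 0.001]
ft_force: [0.5, 0.4, 0.4]
width: 0.0003
2.025 [ 0.5045 -0.2576  0.1002] [0.5146 0.4155 0.4109] [ 0.4974  0.386  -0.1253  1.8724  0.0615  0.8852 -0.7667]
2.025 [ 0.5045 -0.2576  0.1002] [0.5146 0.4155 0.4109] [ 0.4974  0.386  -0.1253  1.8724  0.0615  0.8852 -0.7667]
2.025 [ 0.5045 -0.2576  0.1002] [0.5146 0.4155 0.4109] [ 0.4974  0.386  -0.1253  1.8724  0.0615  0.8852 -0.7667]
```

```bash
python3 -m pendant '[[[0.0013,-0.0027,0.004,0,0,0],[0,0,0.0015,0,0,0],[0,0,0,0,0,0]]]'; for i in 1; do python3 -m pendant '[[[0,0,0.001,0,0,0],[0,0,0,0,0,0]]]';python3 -m pendant '[[[0,0,0.001,0,0,0],[0,0,0,0,0,0]]]';python3 -m pendant '[[[0,0,0.001,0,0,0],[0,0,0,0,0,0]]]'; done | grep -E "pos|force"
```

```text
clock: 2.4
tcp_pos: [0.5042, -0.2535, 0.0938]
eef_rot: [0.973, 0.229, 0.0, 0.0]
ft_force: [-0.7, -0.5, -0.7]
width: -0.0001
tcp_pos: [0.5041, -0.2536, 0.0928]
ft_force: [0.5, -0.8, -1.1]
tcp_pos: [0.5041, -0.2536, 0.0917]
ft_force: [0.6, 0.5, -0.6]
tcp_pos: [0.5041, -0.2536, 0.0907]
ft_force: [0.1, 0.5, -0.4]
```

```bash
m(){ grep -E "pos|force"; }; python3 -m pendant '[[[0,0,0.0006,0,0,0],[0,0,0,0,0,0]]]'|m;python3 -m pendant '[[[0,0,0.0006,0,0,0],[0,0,0,0,0,0]]]'|m;python3 -m pendant '[[[0,0,0.0004,0,0,0],[0,0,0,0,0,0]]]'|m
```

```text
tcp_pos: [0.5042, -0.2536, 0.0902]
ft_force: [-0.3, 0.2, 0.4]
tcp_pos: [0.5043, -0.2537, 0.0898]
ft_force: [-0.6, -0.9, 1.4]
tcp_pos: [0.5043, -0.2537, 0.0895]
ft_force: [-0.6, -0.7, 3.7]
```

```bash
m(){ sleep 0; grep -E "force"; python3 -c "
from cell import bot
print(round(bot.sense()['tcp_pos'][2]*1000,2))"; }; for k in 1 ; do python3 -m pendant '[[[0,0,0.0004,0,0,0],[0,0,0,0,0,0]]]'|m;python3 -m pendant '[[[0,0,0.0004,0,0,0],[0,0,0,0,0,0]]]'|m;python3 -m pendant '[[[0,0,0.0004,0,0,0],[0,0,0,0,0,0]]]'|m;python3 -m pendant '[[[0,0,0.0004,0,0,0],[0,0,0,0,0,0]]]'|m; done
```

```text
ft_force: [-1.4, 0.4, 4.2]
89.11
ft_force: [-1.4, -0.5, 6.2]
88.79
ft_force: [-1.7, -0.0, 6.7]
88.55
ft_force: [-2.4, -0.9, 7.9]
88.32
```

```bash
m(){ sleep 0; grep -E "force"; python3 -c "
from cell import bot
print(round(bot.sense()['tcp_pos'][2]*1000,2))"; }; for k in 1 ; do python3 -m pendant '[[[0,0,0.0004,0,0,0],[0,0,0,0,0,0]]]'|m;python3 -m pendant '[[[0,0,0.0004,0,0,0],[0,0,0,0,0,0]]]'|m;python3 -m pendant '[[[0,0,0.0004,0,0,0],[0,0,0,0,0,0]]]'|m;python3 -m pendant '[[[0,0,0.0004,0,0,0],[0,0,0,0,0,0]]]'|m; done
```

```text
ft_force: [-2.7, 0.5, 8.4]
88.19
ft_force: [-2.6, -0.0, 10.5]
88.04
ft_force: [-2.4, -0.5, 11.8]
87.92
ft_force: [-3.2, 0.3, 13.5]
87.79
```

Right corner gave ~1.6 mm by about 8 N, then stiffened (~0.075 mm/N): the right foot hangs, gap ≈1.5 mm → about 3.4 rad. Rise, open, wind the wrist back.

```bash
python3 -m pendant '[[[0,0,-0.02,0,0,0],[0,0,-0.025,0,0,-0.183],[0,0,0,0,0,-0.183],[0,0,0,0,0,-0.183],[0,0,0,0,0,-0.183]]]' 0.05; python3 -m pendant '[[[0,0,0,0,0,-0.183],[0,0,0,0,0,-0.183],[0,0,0,0,0,0],[0,0,0,0,0,0]]]'; cat >>h.py <<'E'
def fray(w,uv):
    K=w["camera_matrix"];p=(np.array(uv)-K[:2,2])/K[0,0];th=np.hypot(*p)
    d=np.array([*(np.sin(th)*p/th),np.cos(th)]);R=np.array(w["R"]);return -R.T@w["t"],R.T@d
def fpix(w,P):
    K=w["camera_matrix"];p=w["R"]@np.array(P)+w["t"];r=np.hypot(*p[:2]);return K[0,0]*np.arctan2(r,p[2])*p[:2]/r+K[:2,2]
def fonz(w,uv,z):
    o,d=fray(w,uv);return o+d*(z-o[2])/d[2]
E
python3 - <<'E'
from h import *
np.set_printoptions(precision=4,suppress=True)
w=optics.capture("wrist");f=w["frame"]
s=bot.sense();print(s["tcp_pos"],s["qpos"][6],s["ft_force"],s["clock"]);print(Ro.from_quat(s["eef_rot"]).as_matrix())
u=fpix(w,(.505,-.2545,.0905));print(u)
x,y=np.int32(u);c=f[y-45:y+45,x-45:x+45].copy()
m=(c.min(2)>150).astype(np.uint8);n,l,st,ce=cv2.connectedComponentsWithStats(m)
for i in range(1,n):
    if st[i,4]>60:
        q=ce[i]+[x-45,y-45];print(st[i],q,fonz(w,q,.0905))
cv2.imwrite("pics/w2.png",cv2.resize(c[:,:,::-1],None,fx=5,fy=5))
E
```

```text
clock: 6.52
tcp_pos: [0.5039, -0.2532, 0.1303]
eef_rot: [0.825, 0.565, -0.0, -0.0]
ft_force: [-1.0, -0.5, 0.3]
width: 0.0499
clock: 7.02
tcp_pos: [0.504, -0.2535, 0.1306]
eef_rot: [0.712, 0.703, -0.0, -0.0]
ft_force: [0.7, 0.8, -0.5]
width: 0.05
[ 0.5041 -0.2535  0.1307] 0.2520124333029084 [-0.4054 -0.3185  0.2458] 7.075
[[ 0.012   0.9999 -0.0003]
 [ 0.9999 -0.012   0.0001]
 [ 0.0001 -0.0003 -1.    ]]
[322.7406 229.2667]
[ 18   0  15  26 211] [301.2133 193.981 ] [ 0.4921 -0.231   0.0905]
[ 65   0  25  27 425] [353.84   193.2518] [ 0.5243 -0.2309  0.0905]
[ 29  29  32  29 689] [321.7358 226.9492] [ 0.5044 -0.2529  0.0905]
```

View pics/w2.png

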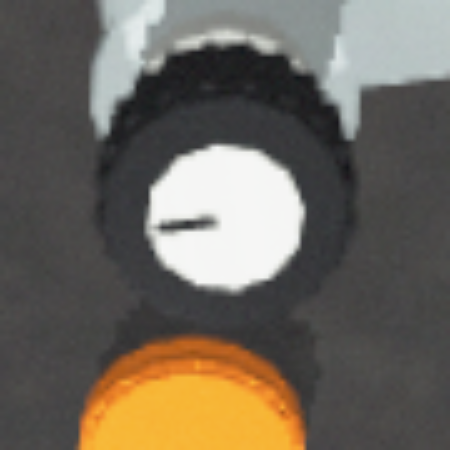

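The picture shows the white cap of the right knob centred at (322,227), i.e. (0.504,-0.253), index line pointing left. Joint 7 falls with a clockwise turn, so I wind further back while descending.

```bash
python3 -m pendant '[[[0,0,0.01,0,0,-0.185],[0,0,0.01,0,0,-0.185],[0,0,0.01,0,0,-0.185],[0,0,0.01,0,0,-0.185],[0,0,0.01,0,0,-0.185]]]'; python3 -m pendant '[[[0,0,0.01,0,0,-0.185],[0,0,0.005,0,0,-0.185],[0,0,0.0025,0,0,-0.185],[0,0,0,0,0,0]]]'; python3 - <<'E'
from cell import bot
s=bot.sense();print(s["tcp_pos"],s["qpos"][6],s["eef_rot"])
E
```

```text
clock: 7.7
tcp_pos: [0.5042, -0.2536, 0.0806]
eef_rot: [0.32, 0.947, -0.0, 0.0]
ft_force: [0.3, 0.5, -0.3]
width: 0.0499
clock: 8.2
tcp_pos: [0.504, -0.2536, 0.0631]
eef_rot: [0.052, 0.999, 0.0, -0.0]
ft_force: [0.4, 1.0, 0.1]
width: 0.0501
[ 0.50396896 -0.25356175  0.06312981] 1.5389489138670907 [ 5.20239719e-02  9.98645775e-01  2.74908509e-04 -2.18411455e-04]
```

```bash
python3 -m pendant '[[[0,0,0,0,0,0],[0,0,0,0,0,0],[0,0,0,0,0,0],[0,0,0,0,0,0]]]' 0.028; python3 -m pendant '[[[0,0,0.0001,0,0,0.18],[0,0,0.00015,0,0,0.18],[0,0,0.00015,0,0,0.18],[0,0,0.00015,0,0,0.18],[0,0,0,0,0,0]]]'; python3 - <<'E'
from cell import bot
s=bot.sense();print(s["tcp_pos"],s["qpos"][6],s["wrist_torque"],s["eef_rot"])
E
```

```text
clock: 8.7
tcp_pos: [0.5043, -0.2535, 0.0637]
eef_rot: [0.051, 0.999, -0.0, 0.0]
ft_force: [-1.4, 0.6, 1.7]
width: 0.0314
clock: 9.32
tcp_pos: [0.5042, -0.2535, 0.0631]
eef_rot: [0.398, 0.917, -0.0, 0.0]
ft_force: [-0.5, 0.4, 0.8]
width: 0.0316
[ 0.50418028 -0.25351722  0.06310414] 0.9093452767341891 [ 0.12988833  0.12282924 -0.05278382] [ 3.98033835e-01  9.17370692e-01 -2.78590722e-04  4.89139170e-05]
```

```bash
python3 -m pendant '[[[0,0,0.00014,0,0,0.18],[0,0,0.00014,0,0,0.18],[0,0,0.00014,0,0,0.18],[0,0,0.00014,0,0,0.18],[0,0,0.00014,0,0,0.18]]]';python3 -m pendant '[[[0,0,0.00014,0,0,0.1],[0,0,0,0,0,0]]]'; python3 - <<'E'
from cell import bot
s=bot.sense();print(s["tcp_pos"],s["qpos"][6],s["wrist_torque"],s["eef_rot"])
E
```

```text
clock: 9.95
tcp_pos: [0.504, -0.2535, 0.0622]
eef_rot: [0.759, 0.651, -0.0, -0.0]
ft_force: [-0.1, 0.6, 1.6]
width: 0.031
clock: 10.2
tcp_pos: [0.504, -0.2534, 0.0621]
eef_rot: [0.789, 0.615, -0.0, -0.0]
ft_force: [-2.0, 0.6, 2.1]
width: 0.0312
[ 0.50398178 -0.25342465  0.06214238] 0.025141493934131547 [ 0.21844149  0.32106418 -0.00906439] [ 7.88664556e-01  6.14823651e-01 -2.32733973e-04 -2.08345918e-04]
```

```bash
python3 -m pendant '[[[0,0,0,0,0,0.17],[0,0,0.00005,0,0,0.17],[0,0,0.00005,0,0,0.17],[0,0,0.00005,0,0,0.17],[0,0,0.00005,0,0,0.17]]]';python3 -m pendant '[[[0,0,0.00005,0,0,0.17],[0,0,0.00005,0,0,0.17],[0,0,0.00005,0,0,0.17],[0,0,0.00005,0,0,0.17],[0,0,0.00005,0,0,0.17]]]';python3 -m pendant '[[[0,0,0,0,0,0],[0,0,0,0,0,0]]]'; python3 - <<'E'
from cell import bot
s=bot.sense();print(s["tcp_pos"],s["qpos"][6],s["wrist_torque"],s["eef_rot"])
E
```

```text
clock: 10.82
tcp_pos: [0.5041, -0.2531, 0.0619]
eef_rot: [0.973, 0.233, -0.0, -0.0]
ft_force: [-1.3, -0.2, 2.0]
width: 0.0316
clock: 11.45
tcp_pos: [0.5044, -0.253, 0.0618]
eef_rot: [0.982, -0.189, -0.0, -0.0]
ft_force: [-0.4, 1.3, 1.9]
width: 0.0313
clock: 11.7
tcp_pos: [0.5044, -0.2531, 0.0618]
eef_rot: [0.982, -0.186, 0.0, -0.0]
ft_force: [-0.8, 2.1, 3.5]
width: 0.0319
[ 0.50441654 -0.25305415  0.06175053] -1.4766930668596578 [ 0.71322686 -0.01874137  0.00411938] [ 9.82457867e-01 -1.86484308e-01  4.74336510e-05 -3.74798609e-04]
```

```bash
python3 -m pendant '[[[0,0,0,0,0,0],[0,0,0,0,0,0],[0,0,-0.02,0,0,0],[0,0,-0.03,0,0,0],[0,0,-0.02,0,0,0]]]' 0.05; python3 -m pendant '[[[0,0,0,0,0,0],[0,0,0,0,0,0]]]' 0; python3 - <<'E'
from h import *
np.set_printoptions(precision=4,suppress=True)
w=optics.capture("wrist");f=w["frame"]
s=bot.sense();print(s["tcp_pos"],s["qpos"][6],s["ft_force"],s["clock"]);print(Ro.from_quat(s["eef_rot"]).as_matrix())
u=fpix(w,(.5044,-.253,.0885));print(u)
x,y=np.int32(u);c=f[y-45:y+45,x-45:x+45].copy()
m=(c.min(2)>150).astype(np.uint8);n,l,st,ce=cv2.connectedComponentsWithStats(m)
for i in range(1,n):
    if st[i,4]>200:
        q=ce[i]+[x-45,y-45];print(st[i],q,fonz(w,q,.0885))
cv2.imwrite("pics/w3.png",cv2.resize(c[:,:,::-1],None,fx=5,fy=5))
E
```

```text
clock: 12.32
tcp_pos: [0.5045, -0.2544, 0.1329]
eef_rot: [0.982, -0.188, 0.001, 0.0]
ft_force: [0.1, 0.1, 0.5]
width: 0.05
clock: 12.58
tcp_pos: [0.5035, -0.2535, 0.1307]
eef_rot: [0.982, -0.188, -0.001, 0.0]
ft_force: [-0.8, 0.4, -0.5]
width: 0.0141
[ 0.5033 -0.2534  0.1304] -1.4963200535592853 [-0.5434  0.4388 -0.316 ] 12.625
[[ 0.929  -0.37   -0.002 ]
 [-0.37   -0.929   0.0006]
 [-0.0021  0.0002 -1.    ]]
[320.1867 226.1185]
[  0   0  73  29 641] [320.9236 187.6178] [ 0.5279 -0.2629  0.0885]
[ 31  30  31  29 686] [320.863  225.2522] [ 0.5048 -0.2536  0.0885]
[  0  42  24  26 402] [284.495  233.6045] [ 0.508  -0.2295  0.0885]
```

View pics/w3.png

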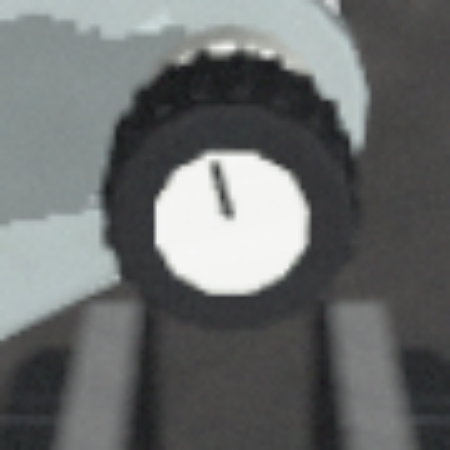

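Index line now points up in the image; accounting for tool yaw the knob turned 195° ≈ 3.41 rad clockwise, no slip. Press test at the right knob.

```bash
m(){ grep -E "force"; python3 -c "
from cell import bot
s=bot.sense();print(round(s['clock'],2),round(s['tcp_pos'][2]*1000,2))"; }; python3 -m pendant '[[[0,0,0.02,0,0,0],[0,0,0.015,0,0,0],[0,0,0.0045,0,0,0],[0,0,0,0,0,0]]]'|m; python3 -m pendant '[[[0,0,0.001,0,0,0],[0,0,0,0,0,0]]]'|m;python3 -m pendant '[[[0,0,0.001,0,0,0],[0,0,0,0,0,0]]]'|m;python3 -m pendant '[[[0,0,0.0007,0,0,0],[0,0,0,0,0,0]]]'|m;python3 -m pendant '[[[0,0,0.0005,0,0,0],[0,0,0,0,0,0]]]'|m
```

```text
ft_force: [0.1, 0.5, 0.1]
13.12 91.66
ft_force: [-0.0, -0.4, 0.9]
13.38 91.63
ft_force: [0.1, 0.1, 0.6]
13.62 90.29
ft_force: [0.2, -0.1, -0.4]
13.88 89.45
ft_force: [-0.4, -0.1, -0.1]
14.12 88.95
```

```bash
m(){ grep -E "force"; python3 -c "
from cell import bot
s=bot.sense();print(round(s['clock'],2),round(s['tcp_pos'][2]*1000,2))"; }; python3 -m pendant '[[[0,0,0.0005,0,0,0],[0,0,0,0,0,0]]]'|m; python3 -m pendant '[[[0,0,0.0005,0,0,0],[0,0,0,0,0,0]]]'|m;python3 -m pendant '[[[0,0,0.0005,0,0,0],[0,0,0,0,0,0]]]'|m;python3 -m pendant '[[[0,0,0.0005,0,0,0],[0,0,0,0,0,0]]]'|m;python3 -m pendant '[[[0,0,0.0005,0,0,0],[0,0,0,0,0,0]]]'|m;python3 -m pendant '[[[0,0,0.0005,0,0,0],[0,0,0,0,0,0]]]'|m
```

```text
ft_force: [0.3, 0.5, 0.1]
14.38 88.41
ft_force: [-0.4, 0.4, 1.3]
14.62 88.16
ft_force: [-1.4, 0.7, 5.2]
14.88 87.93
ft_force: [-1.6, 0.1, 6.6]
15.12 87.76
ft_force: [-2.0, 0.8, 9.0]
15.38 87.61
ft_force: [-3.2, 0.6, 10.5]
15.62 87.48
```

```bash
m(){ grep -E "force"; python3 -c "
from cell import bot
s=bot.sense();print(round(s['clock'],2),s['tcp_pos'],s['eef_rot'],s['qpos'])"; }; python3 -m pendant '[[[0,0,-0.025,0,0,0],[-0.025,-0.0448,0,0,0,-0.15],[-0.0312,-0.0403,0,0,0,0],[-0.0312,-0.0403,0,0,0,0],[-0.0312,-0.0403,0,0,0,0]]]'|m; python3 -m pendant '[[[-0.0312,-0.0403,0,0,0,0],[0,0,0.01,0,0,0],[0,0,0,0,0,0]]]'|m
```

```text
ft_force: [0.5, 1.8, 0.4]
16.25 [ 0.43292103 -0.06224222  0.11064412] [ 9.93438995e-01 -1.14363284e-01  5.18133005e-05 -9.70588073e-06] [-7.80521059e-04  1.63262503e-01  4.99601298e-02  2.15490258e+00
 -1.10825022e-02  8.23553620e-01 -1.74397691e+00]
ft_force: [0.3, -1.1, 0.3]
16.62 [ 0.41215187 -0.01793033  0.10023973] [ 9.93442209e-01 -1.14333231e-01 -5.91584299e-04  3.74155907e-04] [-7.18312036e-02  1.38803670e-01  1.19040059e-02  2.21439524e+00
 -1.57097071e-03  7.89699256e-01 -1.85889782e+00]
```

```bash
m(){ grep -E "force"; python3 -c "
from cell import bot
s=bot.sense();print(round(s['clock'],2),s['tcp_pos'],s['eef_rot'])"; }; python3 -m pendant '[[[0.02,-0.012,-0.01,0,0,0],[0.02,-0.012,0,0,0,0],[0.013,-0.0078,0,0,0,0],[0,0,0.01,0,0,0],[0,0,0,0,0,0]]]'|m; python3 - <<'E'
from h import *
w=optics.capture("wrist");f=w["frame"]
u=fpix(w,(.471,.001,.0905));print(u)
x,y=np.int32(u);c=f[y-45:y+45,x-45:x+45].copy()
m=(c.min(2)>150).astype(np.uint8);n,l,st,ce=cv2.connectedComponentsWithStats(m)
for i in range(1,n):
    if st[i,4]>100:
        q=ce[i]+[x-45,y-45];print(st[i],q,fonz(w,q,.0905))
E
```

```text
ft_force: [-0.1, -0.2, -0.8]
17.25 [0.46942825 0.00067846 0.09944303] [ 9.93382473e-01 -1.14834162e-01 -2.00767268e-03  5.89388359e-04]
[320.13576924 248.01801793]
[ 29   0  61  24 595] [347.55798319 211.06554622] [ 0.4884215  -0.01766379  0.0905    ]
[ 28  28  37  20 348] [321.0862069  238.85344828] [ 0.4762151  -0.00074994  0.0905    ]
```

```bash
m(){ grep -E "force"; python3 -c "
from cell import bot
s=bot.sense();print(round(s['clock'],2),round(s['tcp_pos'][2]*1000,2))"; }; python3 -m pendant '[[[0.002,0,0.005,0,0,0],[0,0,0.002,0,0,0],[0,0,0,0,0,0]]]'|m; python3 -m pendant '[[[0,0,0.001,0,0,0],[0,0,0,0,0,0]]]'|m;python3 -m pendant '[[[0,0,0.0007,0,0,0],[0,0,0,0,0,0]]]'|m;python3 -m pendant '[[[0,0,0.0007,0,0,0],[0,0,0,0,0,0]]]'|m;python3 -m pendant '[[[0,0,0.0006,0,0,0],[0,0,0,0,0,0]]]'|m
```

```text
ft_force: [-1.1, 0.0, -1.1]
17.68 93.82
ft_force: [0.4, -0.1, 0.0]
17.93 93.0
ft_force: [0.0, -1.0, 0.6]
18.18 92.23
ft_force: [-0.4, -0.4, 0.6]
18.43 91.49
ft_force: [-1.0, 0.5, 2.2]
18.68 91.17
```

```bash
m(){ grep -E "force"; python3 -c "
from cell import bot
s=bot.sense();print(round(s['clock'],2),round(s['tcp_pos'][2]*1000,2))"; }; python3 -m pendant '[[[0,0,0.0005,0,0,0],[0,0,0,0,0,0]]]'|m;python3 -m pendant '[[[0,0,0.0005,0,0,0],[0,0,0,0,0,0]]]'|m;python3 -m pendant '[[[0,0,0.0005,0,0,0],[0,0,0,0,0,0]]]'|m
```

```text
ft_force: [-1.7, 0.5, 6.3]
18.93 90.99
ft_force: [-1.6, -0.4, 9.2]
19.18 90.82
ft_force: [-2.1, 0.3, 10.2]
19.43 90.68
```

Left corner gives 0.061 mm/N and the right 0.074: both stand; plate corners level within ~0.3 mm. Now the weight.

```bash
python3 -m pendant '[[[0,0,-0.03,0,0,0],[-0.0228,-0.0368,-0.02,0,0,0],[-0.0228,-0.0368,-0.02,0,0,0],[-0.0228,-0.0368,0,0,0,0],[-0.0228,-0.0368,0,0,0,0]]]' ; python3 -m pendant '[[[0,0,0,0,0,0],[0,0,0,0,0,0]]]' 0.055; python3 - <<'E'
from h import *
np.set_printoptions(precision=4,suppress=True)
a=optics.capture("scene");b=optics.capture("side");w=optics.capture("wrist")
for n,u,v in [("yel",(300.5,230.5),(271.5,191.75)),("ora",(254.5,240.75),(271.75,166.25))]: print(n,tri([ray(a,u),ray(b,v)]))
s=bot.sense();print(s["tcp_pos"],s["qpos"],s["clock"]);print(Ro.from_quat(s["eef_rot"]).as_matrix())
u=fpix(w,(.4166,.1652,.048));print(u)
x0,y0=max(int(u[0])-80,0),max(int(u[1])-75,0);print(x0,y0)
cv2.imwrite("pics/w4.png",cv2.resize(w["frame"][y0:y0+150,x0:x0+160,::-1],None,fx=4,fy=4))
np.savez("w4.npz",**w)
E
```

```text
clock: 20.05
tcp_pos: [0.4176, 0.1664, 0.1596]
eef_rot: [0.993, -0.114, 0.0, -0.0]
ft_force: [0.2, 0.2, 0.6]
width: -0.0001
clock: 20.3
tcp_pos: [0.418, 0.1644, 0.1592]
eef_rot: [0.993, -0.114, -0.0, 0.0]
ft_force: [-0.1, -0.4, 0.5]
width: 0.0356
yel [0.4334 0.0891 0.0442]
ora [0.4592 0.2412 0.0429]
[0.4184 0.1638 0.1592] [-0.3396  0.1183 -0.1387  2.0761  0.0206  0.9488 -2.2918] 20.45
[[ 0.9733 -0.2296 -0.0002]
 [-0.2296 -0.9733 -0.0006]
 [-0.      0.0006 -1.    ]]
[320.0828 198.4937]
240 123
```

View pics/w4.png

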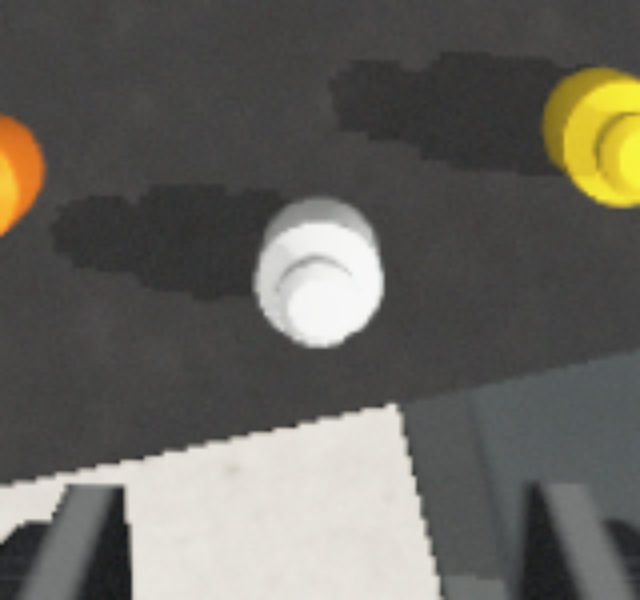

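Steel weight centred at (320,198) in the full wrist frame, with orange left and yellow right about 8 cm off; it is the one. Descend and grasp.

```bash
python3 -m pendant '[[[-0.0021,-0.001,0.04,0,0,0],[0,0,0.045,0,0,0],[0,0,0.04,0,0,0],[0,0,0.02,0,0,0],[0,0,0.006,0,0,0]]]'; python3 -m pendant '[[[0,0,0,0,0,0],[0,0,0,0,0,0]]]' ; python3 -c "
from cell import bot
s=bot.sense();print(s['tcp_pos'])"
```

```text
clock: 21.08
tcp_pos: [0.4157, 0.1652, 0.0072]
eef_rot: [0.993, -0.115, -0.001, 0.001]
ft_force: [0.0, 0.1, 0.2]
width: 0.0547
clock: 21.32
tcp_pos: [0.4172, 0.1667, 0.0094]
eef_rot: [0.993, -0.115, 0.001, -0.0]
ft_force: [0.0, -0.4, -0.1]
width: 0.055
[0.41717434 0.16674688 0.00935012]
```

```bash
python3 -m pendant '[[[0,0,0.001,0,0,0],[0,0,0,0,0,0],[0,0,0,0,0,0],[0,0,0,0,0,0],[0,0,0,0,0,0]]]' 0.024; python3 -c "
from cell import bot
s=bot.sense();print(s['tcp_pos'],s['eef_rot'])"
```

```text
clock: 21.95
tcp_pos: [0.4166, 0.1667, 0.0083]
eef_rot: [0.993, -0.114, 0.0, -0.0]
ft_force: [-1.0, -1.7, 6.8]
width: 0.0261
[0.41663943 0.1667067  0.00827911] [ 9.93437407e-01 -1.14376017e-01  4.84113505e-04 -1.07686020e-04]
```

```bash
python3 -m pendant '[[[0,0,-0.01,0,0,0],[0,0,-0.03,0,0,0],[0,0,-0.04,0,0,0],[0,0,-0.045,0,0,0],[0,0,-0.025,0,0,0]]]'; python3 -m pendant '[[[0.006,0.025,0,0,0,0],[0.011,0.046,0,0,0,0],[0.011,0.046,0,0,0,0],[0.0426,0.0213,0,0,0,0],[0.045,0.0222,0,0,0,0]]]' ;  python3 -m pendant '[[[0.045,0.0222,0,0,0,0],[0.045,0.0222,0,0,0,0],[0.03,0.0153,0,0,0,0],[0.0155,0.008,0,0,0,0],[0,0,0,0,0,0]]]'; python3 -m pendant '[[[0,0,0,0,0,0],[0,0,0,0,0,0]]]'; python3 - <<'E'
from h import *
np.set_printoptions(precision=4,suppress=True)
w=optics.capture("wrist");np.savez("w5.npz",**w)
s=bot.sense();print(s["tcp_pos"],s["qpos"],s["clock"]);print(Ro.from_quat(s["eef_rot"]).as_matrix())
for P in [(.6085,-.1115,.093),(.6102,-.1137,.091)]:print(fpix(w,P))
cv2.imwrite("pics/w5.png",cv2.resize(w["frame"][60:360,170:470,::-1],None,fx=2,fy=2))
E
```

```text
clock: 22.58
tcp_pos: [0.4168, 0.167, 0.1601]
eef_rot: [0.993, -0.114, 0.002, -0.001]
ft_force: [0.6, 0.1, -1.6]
width: 0.0257
clock: 23.2
tcp_pos: [0.4925, -0.0169, 0.158]
eef_rot: [0.993, -0.114, 0.0, -0.0]
ft_force: [0.7, 0.8, -2.7]
width: 0.0259
clock: 23.82
tcp_pos: [0.6086, -0.113, 0.1573]
eef_rot: [0.993, -0.115, -0.0, 0.0]
ft_force: [-0.5, 0.7, -2.0]
width: 0.026
clock: 24.08
tcp_pos: [0.6081, -0.1113, 0.1576]
eef_rot: [0.994, -0.114, -0.0, -0.0]
ft_force: [-0.3, 0.9, -1.4]
width: 0.0262
[ 0.6082 -0.1115  0.1576] [ 0.0457  0.406   0.087   1.6995 -0.0403  1.0382 -1.6523] 24.125
[[ 0.9742 -0.2258 -0.0003]
 [-0.2258 -0.9742  0.0005]
 [-0.0004 -0.0004 -1.    ]]
[321.6212 214.4443]
[324.0903 210.646 ]
```

View pics/w5.png

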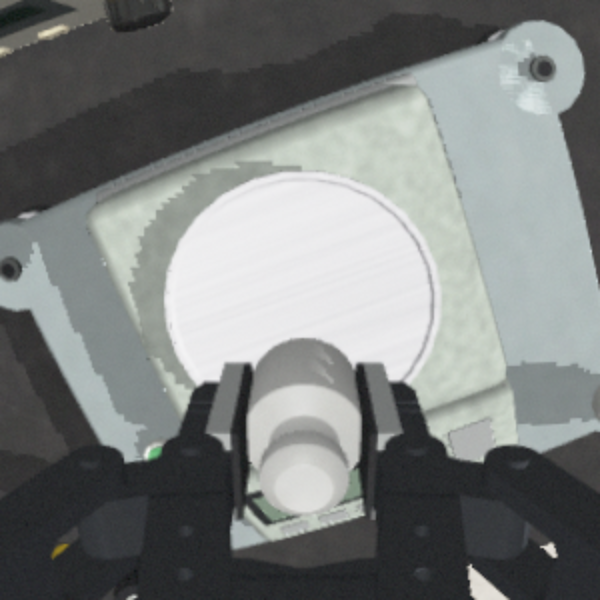

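```bash
python3 - <<'E'
from h import *
from scipy.optimize import least_squares
np.set_printoptions(precision=4,suppress=True)
w=dict(np.load("w5.npz"))
g=cv2.cvtColor(w["frame"],cv2.COLOR_RGB2GRAY).astype(float)
P=np.array([fonz(w,np.array(p)/2+[170,60],.094) for p in [(165,300),(303,171),(441,297)]])[:,:2];print(P)
r=least_squares(lambda c:np.hypot(*(P-c).T)-.05,[.61,-.112]);print(r.x,r.fun)
print("top pred",(fpix(w,(.6082,-.1115,.197))-[170,60])*2, "body-top",(fpix(w,(.6082,-.1115,.182))-[170,60])*2,"bottom",(fpix(w,(.6082,-.1115,.149))-[170,60])*2)
E
```

```text
[[ 0.6231 -0.0642]
 [ 0.6563 -0.1225]
 [ 0.602  -0.1604]]
[ 0.6075 -0.1112] [-0.0005  0.0001 -0.0005]
top pred [303.8291 486.5557] body-top [303.7415 446.9199] bottom [303.594  380.8867]
```

Pan centre (0.6075,-0.1112); the weight hangs upright at (305,487) in the crop, matching prediction. Lower gently.

```bash
m(){ grep -E "force"; python3 -c "
from cell import bot
s=bot.sense();print(round(s['clock'],2),s['tcp_pos'])"; }; python3 -m pendant '[[[-0.0008,0,0.015,0,0,0],[0,0,0.02,0,0,0],[0,0,0.012,0,0,0],[0,0,0.004,0,0,0],[0,0,0,0,0,0]]]'|m; python3 -m pendant '[[[0,0,0,0,0,0],[0,0,0,0,0,0]]]'|m; python3 -m pendant '[[[0,0,0.0015,0,0,0],[0,0,0.0015,0,0,0],[0,0,0,0,0,0]]]'|m; python3 -m pendant '[[[0,0,0.001,0,0,0],[0,0,0,0,0,0]]]'|m
```

```text
ft_force: [-1.2, 0.3, -1.9]
24.75 [ 0.60813293 -0.11248565  0.10631944]
ft_force: [-0.0, -0.2, -2.2]
25.0 [ 0.60856646 -0.11259119  0.10711837]
ft_force: [1.1, 0.0, -2.4]
25.38 [ 0.60793465 -0.11245631  0.10325563]
ft_force: [0.9, -1.2, -2.4]
25.62 [ 0.60804561 -0.11251163  0.10237557]
```

```bash
m(){ grep -E "force"; python3 -c "
from cell import bot
s=bot.sense();print(round(s['clock'],2),s['tcp_pos'])"; }; python3 -m pendant '[[[0,0,0.0005,0,0,0],[0,0,0,0,0,0]]]'|m; python3 -m pendant '[[[0,0,0.0005,0,0,0],[0,0,0,0,0,0]]]'|m; python3 -m pendant '[[[0,0,0.0005,0,0,0],[0,0,0,0,0,0]]]'|m
```

```text
ft_force: [0.4, -0.3, -2.0]
25.88 [ 0.60807526 -0.11249339  0.10190367]
ft_force: [0.2, -0.0, -1.5]
26.12 [ 0.6080866  -0.11252551  0.10142846]
ft_force: [0.6, 0.3, -2.2]
26.38 [ 0.60808404 -0.11247177  0.10093615]
```

```bash
m(){ grep -E "force"; python3 -c "
from cell import bot
s=bot.sense();print(round(s['clock'],2),s['tcp_pos'])"; }; python3 -m pendant '[[[0,0,0.0004,0,0,0],[0,0,0,0,0,0]]]'|m; python3 -m pendant '[[[0,0,0.0004,0,0,0],[0,0,0,0,0,0]]]'|m; python3 -m pendant '[[[0,0,0.0004,0,0,0],[0,0,0,0,0,0]]]'|m
```

```text
ft_force: [0.2, 0.1, -1.2]
26.62 [ 0.6080963  -0.11248853  0.10053583]
ft_force: [-1.1, 1.3, -0.1]
26.88 [ 0.60820703 -0.11249296  0.10037523]
ft_force: [-1.7, 0.8, 2.4]
27.12 [ 0.60823215 -0.11251229  0.10025599]
```

```bash
python3 -m pendant '[[[0,0,-0.0004,0,0,0],[0,0,0,0,0,0]]]'; python3 -m pendant '[[[0,0,0,0,0,0],[0,0,0,0,0,0],[0,0,0,0,0,0]]]' 0.05; python3 -m pendant '[[[0,0,-0.01,0,0,0],[0,0,-0.03,0,0,0],[0,0,-0.05,0,0,0],[-0.03,0,-0.03,0,0,0],[-0.03,0,0,0,0,0]]]'; python3 -m pendant '[[[-0.01,0,0,0,0,0],[0,0,0,0,0,0],[0,0,0,0,0,0]]]'; python3 - <<'E'
from h import *
np.set_printoptions(precision=4,suppress=True)
w=optics.capture("wrist");np.savez("w6.npz",**w)
for P in [(.6075,-.1112,.0935),(.6075,-.1112,.141)]:print(fpix(w,P))
cv2.imwrite("pics/w6.png",cv2.resize(w["frame"][0:400,60:580,::-1],None,fx=1.5,fy=1.5))
E
```

```text
clock: 27.38
tcp_pos: [0.6082, -0.1125, 0.1003]
eef_rot: [0.993, -0.114, 0.0, 0.0]
ft_force: [-0.7, 0.9, 2.6]
width: 0.0261
clock: 27.75
tcp_pos: [0.6082, -0.1125, 0.1001]
eef_rot: [0.993, -0.114, 0.0, 0.0]
ft_force: [-0.4, -0.5, -0.5]
width: 0.05
clock: 28.38
tcp_pos: [0.5514, -0.0991, 0.2241]
eef_rot: [0.993, -0.114, 0.004, -0.0]
ft_force: [0.6, 0.1, -0.3]
width: 0.0496
clock: 28.75
tcp_pos: [0.5408, -0.0968, 0.22]
eef_rot: [0.993, -0.114, 0.0, 0.0]
ft_force: [0.3, -0.7, 0.8]
width: 0.0501
[320.0904 114.801 ]
[319.8454 116.6664]
```

View pics/w6.png

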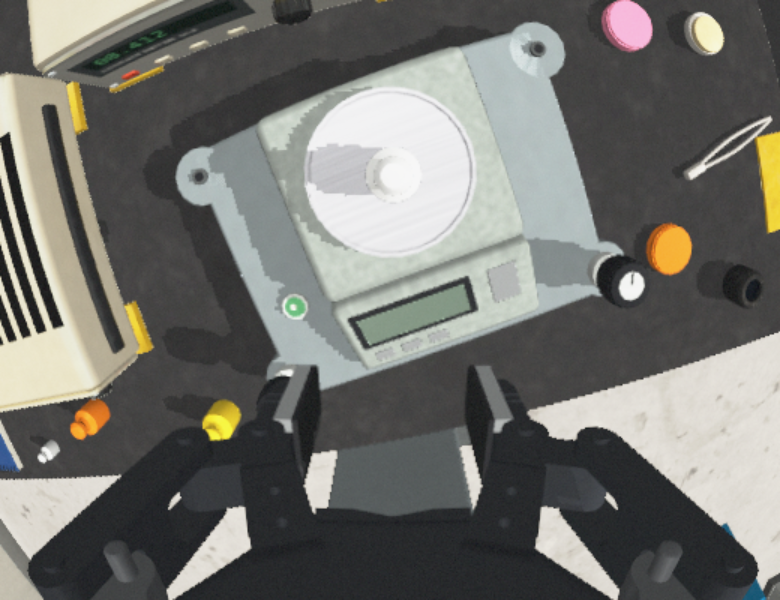

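The weight stands upright at (394,174), pan centre about (391,172): ~2 mm off. Check the bubble level at (294,307).

```bash
python3 - <<'E'
import numpy as np,cv2
f=np.load("w6.npz")["frame"]
cv2.imwrite("pics/bub.png",cv2.resize(f[192:218,243:269,::-1],None,fx=16,fy=16,interpolation=cv2.INTER_CUBIC))
E
```

```text
(no output)
```

View pics/bub.png

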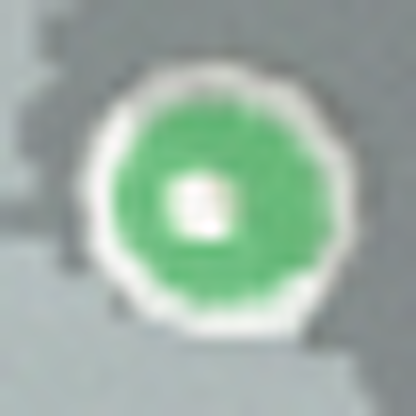

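```bash
python3 -c "
from cell import bot,order
s=bot.sense();print(s['clock'],s['ft_force']);print(order.hand_in())"
```

```text
28.8 [-0.10452966  0.17259193  0.1549739 ]
the job is handed in; nothing more can be done
None
```

The balance now stands on all four feet, and the 200 g steel weight stands upright near the middle of the pan. I handed the job in at 28.8 s on the robot's clock, with the arm clear of everything.

- **Which foot:** The right front foot hung. Its corner gave about 1.6 mm by 8 N, then stiffened to about 0.08 mm/N.
- **Levelling:** I turned the right knob 3.41 rad clockwise, which is an estimated 1.5 to 1.7 rad past touching. The index line showed 195°, so the grip did not slip. Pressed again with 10 N, the right corner gave 0.074 mm/N and the left 0.061 mm/N, with no free drop. I did not repeat the press test after placing the weight.
- **Level:** From the contact heights the left side is about 0.3 mm higher over 256 mm. The bubble agrees, sitting slightly off centre towards the left. That is inside the stated range for the load, so I did not turn further.
- **Weight:** The last picture shows it upright about 2 mm from the pan centre. It was set down with roughly 4 N, and the balance still looks correctly placed. The other objects show no sign of having been disturbed.
- **Unexplained readings:** While gripping the weight, the wrist showed 6.8 N upward and the fingers read 26 mm on a 29 mm body. The picture taken while carrying it still showed it held upright.

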